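# Fill the empty cells of the shaded culture crate

## Task

Pull the cabinet drawer open, take out the two capped culture bottles, and stand one in each of the two empty cells of the covered crate. Jars already fill the other two cells, but the flaps hide which: press on the flaps to feel which ones give way. Lower each bottle down through its flap until it stands on the cell floor, upright and not dropped, and leave the sprayer, tub and spirit jar undisturbed.

Things in the scene. Friction and masses are not known exactly. Their poses are not given: they have to be found in the camera images.
- cabinet_drawer0_handle (a point): Middle of the drawer's bar handle, a horizontal steel bar 120 mm long, 35 mm out from the drawer's grey front (about 30 mm clear behind it), 155 mm above the table. Its x axis points into the cabinet (the drawer pulls out along -x), y runs along the bar. The white cabinet, 260 x 260 x 175 mm high, is fixed on the table.
- cabinet_drawer0 (a joint): How far the drawer is pulled out, in m: 0 shut (as it starts), stop at 0.18. It slides easily (about 1 N plus slight damping) and stays where left. Open-topped inside, floor 23 mm and wall tops 153 mm above the table; the inside is 215 mm deep by 218 mm wide.
- bottle_a_mid (a point): Centre (half-way up) of a glass culture bottle, 130 mm tall, standing loose in the drawer's front part: round body 60 mm across up to 70 mm, shoulder to 86 mm, then an aluminium cap 32 mm across from 86 to 130 mm above its foot (grip there). z is the bottle's axis. 0.19 to 0.34 kg. It rides along with the drawer, its axis 48 to 70 mm behind the inside of the front.
- bottle_b_mid (a point): Centre of the second bottle, the same as the first, 85 to 107 mm beside it.
- bottle_a: The same bottle; this point is the centre of its foot.
- bottle_b: The second bottle; this point is the centre of its foot.
- crate: Fixed grey plastic crate with white cover, 190 x 178 mm, 88 mm high; origin at the centre of its underside, z up. Two by two cells, each 78 mm (crate x) by 72 mm (crate y), with a floor 8 mm above the table, each covered by a sprung flap. Exactly two cells are empty. A bottle standing in a cell keeps its flap pushed open and its cap stands 50 mm out of the cover.
- cell0 (a point): centre of the -x, +y cell's flap, on the crate's top face, 88 mm above the table. Each flap is a plate 74 x 68 x 4 mm, hinged along its cell's +x edge (crate axes; steel pin); its free edge swings down and springs back. It gives way to under 2 N over an empty cell; over a filled one it stops firmly after 2 to 5 mm, on a jar.
- cell1 (a point): centre of the -x, -y cell's flap, on the crate's top face, 88 mm above the table. A flap that is pushed right down hangs along the cell's +x wall, so the room for a bottle is then centred about 3 mm to the -x side of this point (same for all cells).
- cell2 (a point): centre of the +x, +y cell's flap, on the crate's top face, 88 mm above the table
- cell3 (a point): centre of the +x, -y cell's flap, on the crate's top face, 88 mm above the table
- sprayer: White plastic spray bottle, 72 mm across, 176 mm tall, a bystander; origin at the centre of its foot.
- tub: Open white plastic tub, 110 mm across, 75 mm tall, a bystander; origin at the centre of its foot.
- spirit_jar: Glass jar with metal lid, 68 mm across, 85 mm tall, a bystander; origin at the centre of its foot.

How it is judged:
By the outcome, as a careful person would: the job done as asked, in the order asked, and still so for the second after the job is handed in, with the robot touching nothing.
It also fails if it takes over 72 s, if anything falls off the work surface, if the arm or the gripper's body presses on something with over 40 N, if the wrist force passes 120 N, or if a joint passes its speed limit or range.

## Robot

A 7-joint arm with a two-finger parallel gripper is mounted at the origin on the work surface. World frame = base frame: x ahead of the robot, y to its left, z up, the work surface at z = 0. Lengths are in m, angles in rad, forces in N, time in s.
With the tool pointing down it reaches from about 0.35 to 0.9 m from the base axis. Payload 8.1 kg.
Tool frame: the origin (TCP) lies on the centre line of the jaws, within the pads' length; the fingertips stand 22 mm ahead of it and the grasp point (between the pads) lies 3 mm ahead of it; z points along the fingers, y is the direction in which the jaws open and shut (so a half turn about z gives the same grasp; the last joint's range is limited). The gripper opens to 92 mm and grips with 3 to 60 N. Pads are 19 mm wide; open, the fingers measure 130 mm over their backs; the gripper's body (75 mm by 190 mm) begins 47 mm behind the grasp point.
Start: joints at [1.159, 0.434, 0.025, 1.573, -0.012, 1.134, -0.075], TCP at [0.19, -0.595, 0.249] pointing down, gripper open.
Joint ranges: [-2.62, 2.62], [-0.44, 2.09], [-1.27, 1.32], [0.08, 2.57], [-1.32, 4.46], [0.12, 2], [-2.74, 2.74]. Speed limits (rad/s): [2.22, 2.22, 3.01, 3.01, 3.14, 3.14, 3.14].

## Interface

Orientations are given as a rotation vector (axis times angle).
In Python, from cell import arm gives the robot as it stands.
- The arm moves only by the shell command python3 -m pendant 'ROWS' [FORCE]. ROWS is JSON, a list that holds one entry, the list of rows, each a list of 7 numbers: the shift along the tool's x, y, z in units of 0.04 m (1.0 is 0.04 m), then the turn, a rotation vector about the tool's x, y, z in units of 0.08 rad (1.0 is 0.08 rad), then the closure, from 0 (fully open) to 1 (shut). In form: [[[tx, ty, tz, ax, ay, az, fingers], ...]]. A call has 1 to 20 rows; each row shifts and turns the commanded pose from where the row before left it, along the tool's axes as they then stand; what a row does not reach is not made up. A row lasts 1/12 s, in which the tool goes at most 41.7 mm and 7.16 degrees, less where a joint would pass 70% of its speed; a pose out of reach is approached as far as the arm can. A call with a number of a shift or a turn outside -1 to 1 is refused whole. A call with a gripper value outside its range is refused whole. The fingers move at their own pace and stop on an object; FORCE is the grip in N (left out, the last holds). Time passes only in rows, so rows that do not move let the fingers close. It gives the time, the measured TCP pose, the force and the opening at its end, in the units of the state.
- arm.observe(): the state, without advancing time (a new reading comes with each control period).
- arm.get_image(name): name is "scene" or "top"; returns a dict with "img" (420x560x3 uint8, red, green, blue), "z_map" (420x560 float32, m along the optical axis (not along the pixel's ray), 0 where there is no reading), "K" (3x3 intrinsics, pixels), "k1" (the pictures are not rectified: a ray, as slopes to the right and down, at radius r is drawn at 1 + k1 r^2 times it, then the intrinsics apply), "R" (3x3) and "t" (3): a world point X has camera coordinates R X + t. Camera axes: x right, y down, z forward; pixel columns grow to the right and rows downward; lengths in m; the calibration is good to about 2 mm. A picture is of the moment at which its call begins.
- arm.sign_off(): hands the job in, once; it reports no verdict.
The state is a dict: "clock": time; "joints": joint angles; "dq": joint speeds; "joint_efforts": joint torques, N m; "position": TCP position; "ee_rot": TCP orientation; "force": force on the tool from outside, world axes, zero at the start; "ft_torque": the same for the moment, N m; "width": opening from 0.0 (shut) to 1.0 (fully open).
Only numpy, scipy, OpenCV 4.12 (cv2) and the standard library are available. Lean on these libraries where they do the work, as an engineer would, in place of code of your own. Each camera call takes 0.05 s, during which the arm holds its last target.

## Working session

There is one attempt and no reset: what is moved stays moved. The work goes in short steps, Python scripts to look and compute and a shell command to move; the robot and the scene stay as the last step left them, time stands still between calls to the robot, and variables do not carry over. Pictures are saved under pics/ and viewed, and the job is handed in when it is done.

```bash
ls; mkdir -p pics; python3 - <<'E'
from cell import arm
import cv2,numpy as np
print(arm.observe())
for n in("scene","top"):
    d=arm.get_image(n); cv2.imwrite(f"pics/{n}0.png",d["img"][:,:,::-1]); np.savez(f"pics/{n}0.npz",**d); print(n,d["K"],d["k1"],d["R"],d["t"])
E
```

```text
pics
{'clock': 0.0, 'joints': array([ 1.15940508,  0.43522756,  0.02498207,  1.57406437, -0.01160336,
        1.1340082 , -0.07511595]), 'dq': array([-1.83553525e-03,  3.07156081e-05, -6.97938713e-04,  3.25861814e-05,
        8.77510702e-04,  8.32727278e-04,  1.70810883e-03]), 'joint_efforts': array([ 1.34592028e-04, -6.67849231e+01,  9.85641740e-01, -3.14464009e+01,
       -6.02508523e-02,  4.25724720e-02,  1.63300879e-04]), 'position': array([ 0.18974635, -0.59501351,  0.24795487]), 'ee_rot': array([-3.10274787e+00, -4.82742796e-01,  5.97179040e-04]), 'force': array([-0.23480888, -0.30352547,  0.36905621]), 'ft_torque': array([ 0.00727054, -0.00929413, -0.0121538 ]), 'width': 0.9965361100720792}
scene [[519.59490334   0.         285.01924857]
 [  0.         519.59490334 204.7670576 ]
 [  0.           0.           1.        ]] -0.15567768329129525 [[ 0.86491751  0.50190106 -0.00360826]
 [ 0.3412012  -0.5932282  -0.72915159]
 [-0.36810248  0.62942484 -0.68434271]] [-0.53875737 -0.14681969  1.87561684]
top [[389.82258699   0.         281.74279196]
 [  0.         389.82258699 210.51279349]
 [  0.           0.           1.        ]] -0.11163594064717813 [[-0.00972995 -0.99979641 -0.01767656]
 [-0.98381744  0.01273425 -0.17872067]
 [ 0.17890938  0.01565156 -0.98374105]] [-0.0190421   0.6438025   0.92614662]
```

View pics/scene0.png

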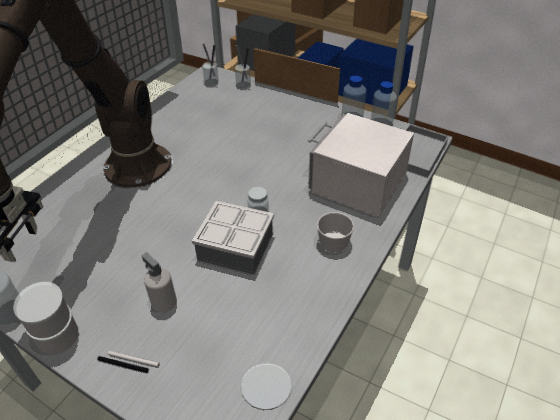

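View pics/top0.png

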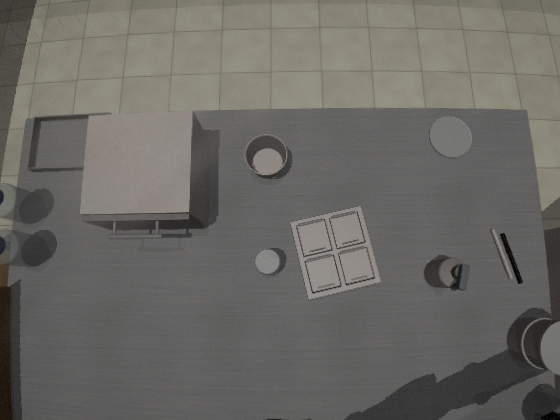

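```bash
cat > h.py <<'E'
import numpy as np, cv2
from cell import arm
def ray(d,u,v):
    K=d["K"];x=(np.asarray(u,float)-K[0,2])/K[0,0];y=(np.asarray(v,float)-K[1,2])/K[1,1]
    k=float(d["k1"]);rd=np.hypot(x,y);r=rd.copy() if hasattr(rd,'copy') else rd
    for _ in range(20): r=rd/(1+k*r*r)
    s=1/(1+k*r*r)
    return np.stack([x*s,y*s,np.ones_like(x)],-1)
def plane(d,u,v,z):
    R=d["R"];c=-R.T@d["t"];w=ray(d,u,v)@R
    return c+w*((z-c[2])/w[...,2])[...,None]
def dep(d):
    v,u=np.mgrid[0:420,0:560];return (ray(d,u,v)*d["z_map"][...,None]-d["t"])@d["R"]
def proj(d,X):
    c=np.asarray(X)@d["R"].T+d["t"];s=c[...,:2]/c[...,2:];r2=(s**2).sum(-1,keepdims=True)
    s=s*(1+float(d["k1"])*r2);return s*d["K"][0,0]+[d["K"][0,2],d["K"][1,2]]
def load(n): return dict(np.load(f"pics/{n}.npz"))
def snap(n,tag):
    d=arm.get_image(n);np.savez(f"pics/{n}{tag}.npz",**d);cv2.imwrite(f"pics/{n}{tag}.png",d["img"][:,:,::-1]);return d
def crop(d,name,u0,v0,u1,v1,s):
    cv2.imwrite(f"pics/{name}.png",cv2.resize(d["img"][v0:v1,u0:u1,::-1],None,fx=s,fy=s,interpolation=cv2.INTER_CUBIC))
E
python3 - <<'E'
from h import *
t=load("top0")
P=dep(t)
for (u,v) in [(100,250),(300,180),(140,165),(335,252),(135,236),(315,237),(268,262),(450,272),(267,160)]:
    print((u,v),P[v,u].round(3))
crop(t,"crate",280,195,395,310,5)
crop(t,"cab",70,100,220,250,5 if 0 else 4)
s=load("scene0")
crop(s,"crate_s",180,180,290,280,5)
crop(s,"cab_s",290,100,420,220,5)
E
```

```text
(100, 250) [0.551 0.47  0.001]
(300, 180) [ 0.738 -0.076 -0.001]
(140, 165) [0.733 0.299 0.176]
(335, 252) [ 0.535 -0.153  0.09 ]
(135, 236) [0.57  0.306 0.165]
(315, 237) [ 0.572 -0.106  0.089]
(268, 262) [0.513 0.007 0.086]
(450, 272) [ 0.481 -0.413  0.135]
(267, 160) [0.793 0.013 0.008]
```

View pics/crate.png

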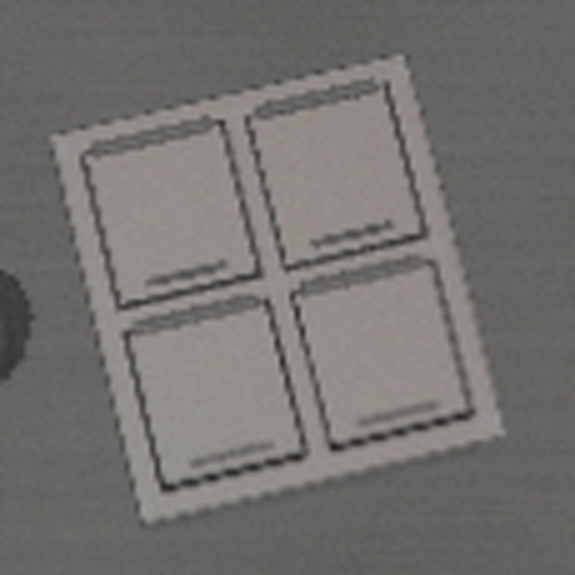

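View pics/cab.png

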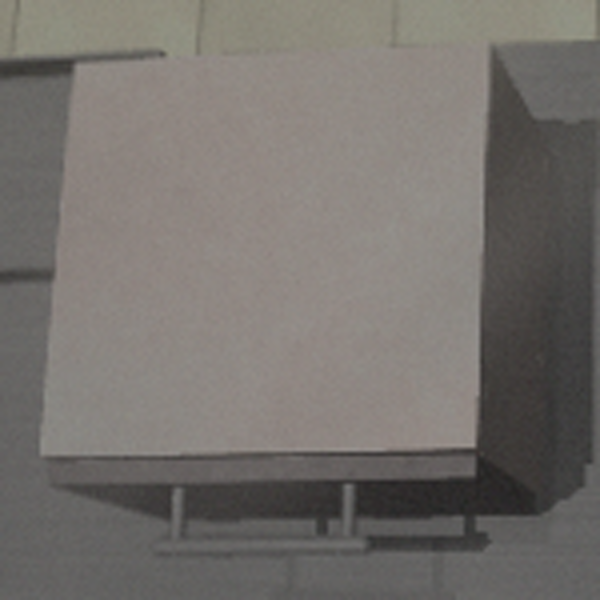

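View pics/crate_s.png

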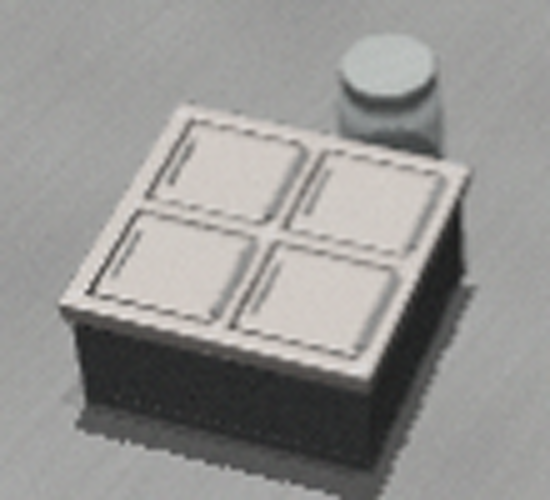

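View pics/cab_s.png

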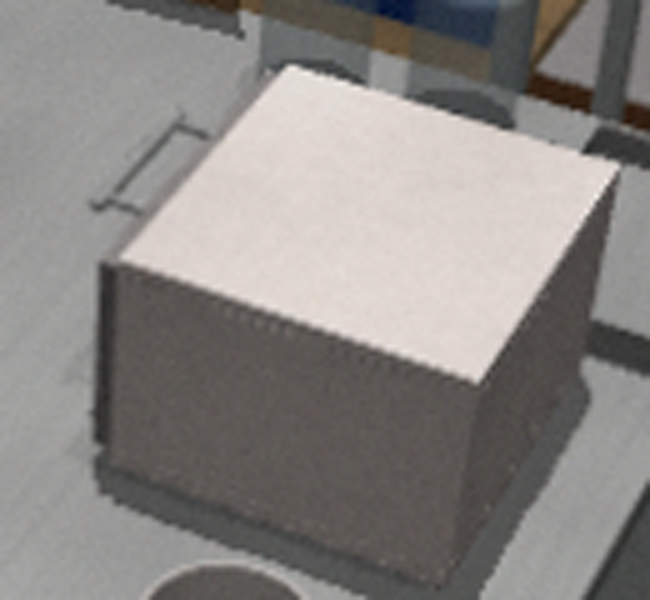

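```bash
python3 - <<'E'
from h import *
t=load("top0");P=dep(t);s=load("scene0");Q=dep(s)
# crate: depth points near z=.088
for d,PP,n in((t,P,"top"),(s,Q,"scene")):
    z=PP[...,2]
    g=(abs(z-.089)<.008)&(d["img"].mean(2)>0)&(abs(PP[...,0]-.535)<.16)&(abs(PP[...,1]+.153)<.16)
    g=g.astype(np.uint8); cnt=max(cv2.findContours(g,cv2.RETR_EXTERNAL,cv2.CHAIN_APPROX_NONE)[0],key=cv2.contourArea)[:,0]
    W=plane(d,cnt[:,0],cnt[:,1],.088)[:,:2]
    r=cv2.minAreaRect((W*1000).astype(np.float32));print(n,"crate",r, "z",np.median(z[g>0]))
    # cabinet top
    g=((abs(z-.175)<.008)&(abs(PP[...,0]-.73)<.25)&(abs(PP[...,1]-.3)<.25)).astype(np.uint8)
    cnt=max(cv2.findContours(g,cv2.RETR_EXTERNAL,cv2.CHAIN_APPROX_NONE)[0],key=cv2.contourArea)[:,0]
    W=plane(d,cnt[:,0],cnt[:,1],.175)[:,:2]
    r=cv2.minAreaRect((W*1000).astype(np.float32));print(n,"cab",r,"z",np.median(z[g>0]), cv2.boxPoints(r).round(1).tolist())
    for nm,ex,ey in(("jar",.513,.007),("spr",.48,-.41),("tub",.79,.013)):
        m=(z>.03)&(np.hypot(PP[...,0]-ex,PP[...,1]-ey)<.075)
        print(nm,PP[m].min(0).round(3),PP[m].max(0).round(3))
# handle ends: top crop (cab: origin 70,100, x4): bar from (155,546) to (368,546)
e=plane(t,70+np.array([155,366])/4,100+np.array([546,546])/4,.155);print("top h",e,e.mean(0),np.linalg.norm(e[0]-e[1]))
e=plane(s,290+np.array([97,183])/5,100+np.array([207,118])/5,.155);print("sc h",e,e.mean(0),np.linalg.norm(e[0]-e[1]))
E
```

```text
top crate ((536.767822265625, -153.30740356445312), (189.68882751464844, 179.6757354736328), 12.452252388000488) z 0.08949679243904927
top cab ((735.5575561523438, 309.5147705078125), (262.98101806640625, 263.023193359375), 0.5576925277709961) z 0.17610098270923347 [[602.7999877929688, 439.70001220703125], [605.4000244140625, 176.6999969482422], [868.2999877929688, 179.3000030517578], [865.7999877929688, 442.29998779296875]]
jar [ 0.468 -0.067  0.032] [0.547 0.044 1.026]
spr [ 0.44  -0.452  0.03 ] [ 0.515 -0.392  0.182]
tub [ 0.733 -0.039  0.03 ] [0.842 0.069 0.081]
scene crate ((540.1092529296875, -156.19973754882812), (194.91851806640625, 187.23782348632812), 12.599681854248047) z 0.08833157128985171
scene cab ((739.598876953125, 303.97637939453125), (260.9272766113281, 274.798095703125), 0.35195934772491455) z 0.17475828652517192 [[608.2999877929688, 440.6000061035156], [610.0, 165.8000030517578], [870.9000244140625, 167.39999389648438], [869.2000122070312, 442.20001220703125]]
jar [ 0.488 -0.068  0.03 ] [0.553 0.039 0.092]
spr [ 0.442 -0.467  0.03 ] [ 0.52  -0.397  0.18 ]
tub [ 0.732 -0.044  0.03 ] [0.84  0.07  0.082]
top h [[0.56989615 0.37336845 0.155     ]
 [0.56916137 0.24709523 0.155     ]] [0.56952876 0.31023184 0.155     ] 0.1262753609897419
sc h [[0.57433828 0.24533518 0.155     ]
 [0.57686644 0.3669434  0.155     ]] [0.57560236 0.30613929 0.155     ] 0.12163450086902373
```

```bash
python3 - <<'E'
from h import *
t=load("top0");P=dep(t);s=load("scene0");Q=dep(s)
for v in range(210,240): print(v,P[v,122].round(3),P[v,135].round(3), t["img"][v,135].mean().round(), "" )
# bar points both views
for n,PP in(("top",P),("sc",Q)):
    m=(PP[...,0]>.555)&(PP[...,0]<.59)&(PP[...,1]>.24)&(PP[...,1]<.38)&(PP[...,2]>.14)&(PP[...,2]<.172)
    print(n,m.sum(),np.median(PP[m],0),PP[m].min(0),PP[m].max(0))
E
```

```text
210 [0.627 0.334 0.179] [0.627 0.304 0.177] 135.0 
211 [0.626 0.337 0.173] [0.625 0.305 0.175] 134.0 
212 [0.623 0.335 0.176] [0.623 0.305 0.174] 135.0 
213 [0.621 0.335 0.176] [0.621 0.304 0.176] 80.0 
214 [0.62  0.339 0.168] [0.62  0.308 0.168] 83.0 
215 [0.618 0.338 0.168] [0.618 0.308 0.167] 99.0 
216 [0.616 0.338 0.168] [0.615 0.307 0.169] 97.0 
217 [0.613 0.339 0.167] [0.612 0.306 0.17 ] 102.0 
218 [0.611 0.338 0.167] [0.61  0.307 0.169] 101.0 
219 [0.608 0.338 0.168] [0.608 0.307 0.167] 95.0 
220 [0.606 0.338 0.168] [0.606 0.307 0.167] 75.0 
221 [0.606 0.342 0.157] [0.605 0.311 0.157] 62.0 
222 [0.605 0.348 0.145] [0.606 0.318 0.14 ] 62.0 
223 [0.605 0.353 0.132] [0.606 0.325 0.123] 61.0 
224 [0.605 0.36  0.117] [0.605 0.329 0.111] 61.0 
225 [0.605 0.368 0.098] [0.605 0.336 0.095] 60.0 
226 [0.605 0.374 0.084] [0.605 0.343 0.077] 55.0 
227 [0.604 0.381 0.068] [0.605 0.349 0.061] 61.0 
228 [0.604 0.389 0.049] [0.605 0.356 0.044] 53.0 
229 [0.604 0.397 0.03 ] [0.605 0.364 0.024] 69.0 
230 [0.605 0.409 0.003] [ 0.606  0.374 -0.003] 94.0 
231 [0.603 0.409 0.002] [0.603 0.373 0.001] 94.0 
232 [0.6   0.41  0.001] [0.6   0.372 0.002] 92.0 
233 [0.597 0.41  0.   ] [0.597 0.373 0.   ] 86.0 
234 [ 0.595  0.41  -0.   ] [0.575 0.309 0.157] 82.0 
235 [0.572 0.338 0.162] [0.572 0.308 0.161] 101.0 
236 [0.57  0.338 0.162] [0.57  0.306 0.165] 105.0 
237 [0.568 0.34  0.158] [0.567 0.306 0.164] 91.0 
238 [0.583 0.407 0.004] [0.566 0.308 0.159] 85.0 
239 [ 0.581  0.409 -0.001] [0.581 0.372 0.   ] 93.0 
top 297 [0.57024142 0.30290438 0.16028502] [0.56516262 0.24243533 0.15389849] [0.58962863 0.37295687 0.16526163]
sc 97 [0.57320587 0.30447365 0.15815573] [0.56486819 0.24152077 0.15067258] [0.58704316 0.37472906 0.16562843]
```

```bash
cat > to.py <<'E'
import sys,numpy as np
from scipy.spatial.transform import Rotation as R
from cell import arm
# usage: to.py x y z yaw(tool-x heading)
x,y,z,yaw=map(float,sys.argv[1:5])
o=arm.observe();Rc=R.from_rotvec(o["ee_rot"])
Rt=R.from_euler('z',yaw)*R.from_euler('x',np.pi)
d=np.array([x,y,z])-o["position"]
print("pos",o["position"].round(4),"t",o["clock"],"F",o["force"].round(1),"w",round(o["width"],3),"q",o["joints"].round(2))
print("tool shift units now",(Rc.inv().apply(d)/.04).round(2)," after turn",(Rt.inv().apply(d)/.04).round(2)," turn units",((Rc.inv()*Rt).as_rotvec()/.08).round(2))
E
python3 to.py 0.590 0.306 0.25 0
```

```text
pos [ 0.1898 -0.595   0.248 ] t 0.1 F [-0.3  0.4 -0.3] w 1.001 q [ 1.16  0.44  0.02  1.57 -0.01  1.13 -0.08]
tool shift units now [ 16.38 -18.42  -0.03]  after turn [ 10.01 -22.53  -0.05]  turn units [-0.02  0.    3.86]
```

```bash
python3 -m pendant '[[[0,0,0,0,0,0.96,1],[0,0,0,0,0,0.96,1],[0,0,0,0,0,0.96,1],[0.2,-0.5,0,0,0,0.96,1],[0.4,-0.9,0,0,0,0,1],[0.4,-0.9,0,0,0,0,1],[0.4,-0.9,0,0,0,0,1],[0.4,-0.9,0,0,0,0,1],[0.4,-0.9,0,0,0,0,1],[0.4,-0.9,0,0,0,0,1],[0.4,-0.9,0,0,0,0,1],[0.4,-0.9,0,0,0,0,1],[0.4,-0.9,0,0,0,0,1],[0.4,-0.9,0,0,0,0,1],[0.4,-0.9,0,0,0,0,1],[0.4,-0.9,0,0,0,0,1],[0.4,-0.9,0,0,0,0,1],[0.4,-0.9,0,0,0,0,1],[0.2,-0.4,0,0,0,0,1],[0,0,0,0,0,0,1]]]' 20; python3 to.py 0.590 0.306 0.25 0
```

```text
clock: 1.77
position: [0.429, -0.05, 0.2488]
ee_rot: [-3.14, -0.013, -0.001]
force: [1.0, 0.4, 0.3]
width: 0.005
pos [ 0.429  -0.05    0.2488] t 1.7667 F [1.  0.4 0.3] w 0.005 q [ 0.29  0.14 -0.33  1.99  0.05  1.01 -1.63]
tool shift units now [ 4.1  -8.87 -0.01]  after turn [ 4.02 -8.9  -0.03]  turn units [-0.02 -0.01  0.1 ]
```

```bash
python3 -m pendant '[[[0.4,-0.88,0,0,0,0.1,1],[0.4,-0.88,0,0,0,0,1],[0.4,-0.88,0,0,0,0,1],[0.4,-0.88,0,0,0,0,1],[0.4,-0.88,0,0,0,0,1],[0.4,-0.88,0,0,0,0,1],[0.4,-0.88,0,0,0,0,1],[0.4,-0.88,0,0,0,0,1],[0.4,-0.88,0,0,0,0,1],[0.4,-0.88,0,0,0,0,1],[0,0,0,0,0,0,1],[0,0,0,0,0,0,1]]]'; python3 to.py 0.590 0.306 0.158 0
```

```text
clock: 2.77
position: [0.5894, 0.298, 0.2473]
ee_rot: [3.141, -0.006, -0.003]
force: [0.6, -0.5, -0.2]
width: 0.008
pos [0.5894 0.298  0.2473] t 2.7667 F [ 0.6 -0.5 -0.2] w 0.008 q [-0.29  0.53 -0.41  1.45  0.22  1.21 -2.3 ]
tool shift units now [ 0.02 -0.2   2.23]  after turn [ 0.02 -0.2   2.23]  turn units [ 0.    0.02 -0.05]
```

```bash
python3 -m pendant '[[[0.02,-0.1,0.6,0,0,0,1],[0,-0.1,0.6,0,0,0,1],[0,0,0.3,0,0,0,1],[0,0,0.2,0,0,0,1],[0,0,0.2,0,0,0,1],[0,0,0.2,0,0,0,1],[0,0,0.13,0,0,0,1],[0,0,0,0,0,0,1]]]'; python3 to.py 0.42 0.306 0.158 0
```

```text
clock: 3.43
position: [0.5902, 0.3039, 0.1588]
ee_rot: [3.141, -0.011, -0.001]
force: [-0.4, 0.8, -0.0]
width: 0.005
pos [0.5902 0.3039 0.1588] t 3.4333 F [-0.4  0.8 -0. ] w 0.005 q [-0.31  0.61 -0.4   1.55  0.26  1.04 -2.35]
tool shift units now [-4.26 -0.02  0.02]  after turn [-4.26 -0.05  0.02]  turn units [ 0.01  0.01 -0.09]
```

```bash
python3 -m pendant '[[[-0.1,0,0,0,0,0,1],[-0.1,0,0,0,0,0,1],[-0.15,0,0,0,0,0,1],[-0.2,0,0,0,0,0,1],[-0.25,0,0,0,0,0,1],[-0.28,0,0,0,0,0,1],[-0.3,0,0,0,0,0,1],[-0.3,0,0,0,0,0,1],[-0.3,0,0,0,0,0,1],[-0.3,0,0,0,0,0,1],[-0.3,0,0,0,0,0,1],[-0.3,0,0,0,0,0,1],[-0.3,0,0,0,0,0,1],[-0.3,0,0,0,0,0,1],[-0.3,0,0,0,0,0,1],[-0.22,0,0,0,0,0,1],[-0.15,0,0,0,0,0,1],[-0.1,0,0,0,0,0,1],[-0.05,0,0,0,0,0,1],[0,0,0,0,0,0,1]]]'; python3 to.py 0.42 0.306 0.158 0; python3 - <<'E'
from h import *
snap("top",1);snap("scene",1)
E
```

```text
clock: 5.1
position: [0.4181, 0.3059, 0.1596]
ee_rot: [-3.141, 0.01, 0.0]
force: [0.5, 0.1, -0.3]
width: 0.008
pos [0.4181 0.3059 0.1596] t 5.1 F [ 0.5  0.1 -0.3] w 0.008 q [-0.39  0.4  -0.45  1.91  0.23  0.88 -2.53]
tool shift units now [ 0.05 -0.    0.04]  after turn [ 0.05 -0.    0.04]  turn units [-0.    0.   -0.08]
```

View pics/top1.png

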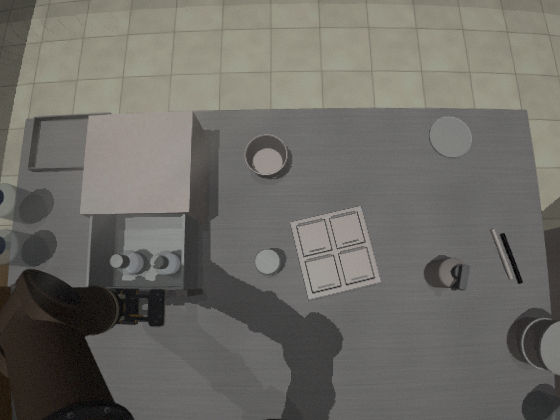

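```bash
python3 - <<'E'
from h import *
t=load("top1");s=load("scene1");P=dep(t);Q=dep(s)
crop(t,"bot1",80,205,200,305,6);crop(s,"bot1s",280,90,420,210,5)
for n,PP in(("top",P),("sc",Q)):
    m=(PP[...,2]>.146)&(PP[...,2]<.162)&(PP[...,0]>.455)&(PP[...,0]<.57)&(PP[...,1]>.21)&(PP[...,1]<.40)
    k,lab,st,ce=cv2.connectedComponentsWithStats(m.astype(np.uint8))
    for i in range(1,k):
        if st[i,4]>15:
            X=PP[lab==i]; print(n,st[i],X.mean(0).round(4),X.min(0).round(3),X.max(0).round(3),((X.max(0)+X.min(0))/2).round(3))
E
```

```text
top [110 254  15  14 161] [0.5144 0.3509 0.1535] [0.5   0.336 0.147] [0.53  0.368 0.158] [0.515 0.352 0.152]
top [150 254  15  15 168] [0.5138 0.2559 0.1539] [0.498 0.241 0.147] [0.529 0.273 0.158] [0.514 0.257 0.152]
top [159 287  17   1  17] [0.4554 0.2306 0.1539] [0.455 0.212 0.152] [0.456 0.249 0.156] [0.455 0.231 0.154]
sc [304 119   9   8  46] [0.5155 0.3481 0.152 ] [0.498 0.333 0.146] [0.531 0.366 0.158] [0.515 0.349 0.152]
sc [279 121  11  13  27] [0.4583 0.2812 0.1517] [0.455 0.245 0.147] [0.463 0.317 0.161] [0.459 0.281 0.154]
sc [291 132   9   8  52] [0.5155 0.2539 0.1532] [0.501 0.238 0.146] [0.529 0.271 0.158] [0.515 0.255 0.152]
```

View pics/bot1.png

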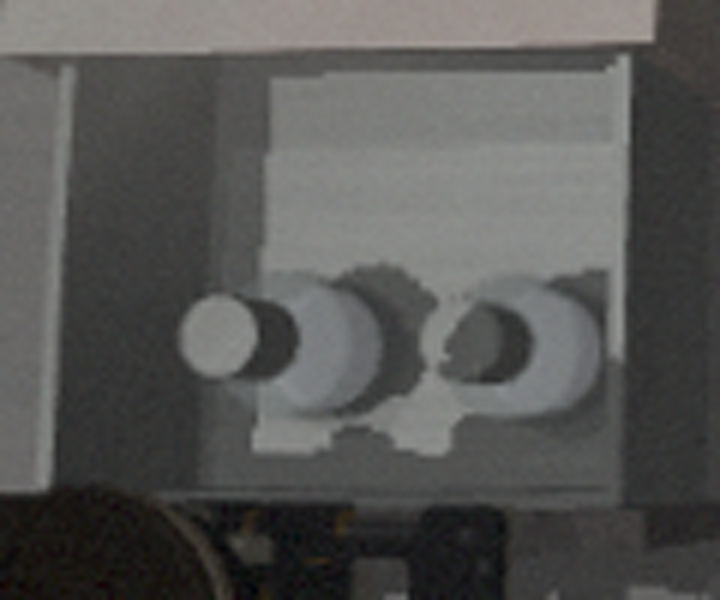

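View pics/bot1s.png

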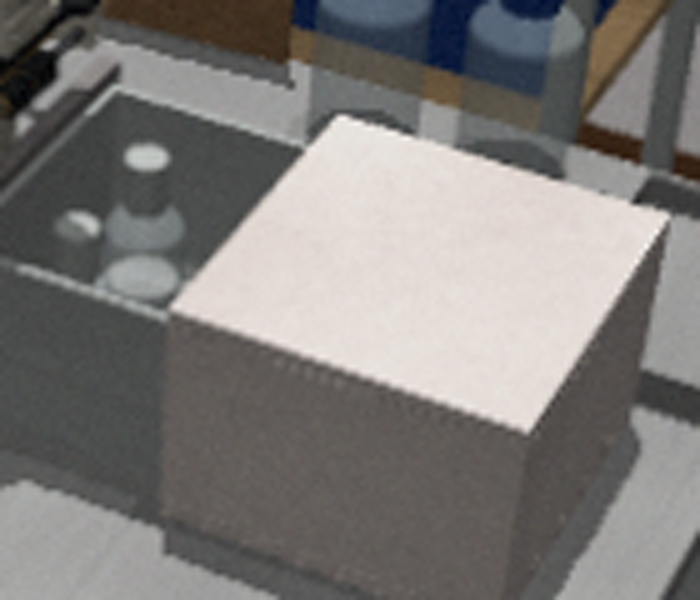

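```bash
python3 -m pendant '[[[0.12,0,0,0,0,0,1],[0,0,-0.2,0,0,0,1],[0,0,-0.5,0,0,0,1],[0,0,-0.8,0,0,0,1],[0,0,-0.8,0,0,0,1]]]';python3 - <<'E'
from h import *
t=load("top0")
C={2:[(82,153),(222,120),(260,273),(118,305)],3:[(247,115),(388,82),(426,236),(285,268)],0:[(126,332),(268,298),(305,455),(163,490)],1:[(290,292),(435,258),(475,412),(333,447)]}
cen={}
for k,c in C.items():
    c=np.array(c)/5+[280-.4,195-.4]; W=plane(t,c[:,0],c[:,1],.088)[:,:2]; cen[k]=W.mean(0)
    print(k,cen[k].round(4), [np.linalg.norm(W[i]-W[(i+1)%4]).round(4) for i in range(4)])
cx=np.mean(list(cen.values()),0); ex=(cen[2]+cen[3]-cen[0]-cen[1])/4; ey=(cen[0]+cen[2]-cen[1]-cen[3])/4
print("crate",cx,ex,np.linalg.norm(ex),np.arctan2(ex[1],ex[0]),np.linalg.norm(ey),np.arctan2(-ey[0],ey[1]))
# cover corners
c=np.array([(52,135),(405,55),(503,432),(145,522)])/5+[279.6,194.6];W=plane(t,c[:,0],c[:,1],.088);print(W.mean(0),[np.linalg.norm(W[i]-W[(i+1)%4]).round(4) for i in range(4)])
s=load("scene0");c=np.array([(182,105),(468,170),(372,382),(62,308)])/5+[179.6,179.6];W=plane(s,c[:,0],c[:,1],.088);print(W.mean(0),[np.linalg.norm(W[i]-W[(i+1)%4]).round(4) for i in range(4)])
th=.218;o=np.array([.5380,-.1535])
for k,(a,b) in {0:(-44.7,41.7),1:(-44.7,-41.7),2:(44.7,41.7),3:(44.7,-41.7)}.items():
    R=np.array([[np.cos(th),-np.sin(th)],[np.sin(th),np.cos(th)]])
    print("cell",k,(o+R@[a/1e3,b/1e3]).round(4),"press",(o+R@[(a-15)/1e3,b/1e3]).round(4),"room",(o+R@[(a-3)/1e3,b/1e3]).round(4))
E
```

```text
clock: 5.62
position: [0.423, 0.3052, 0.2525]
ee_rot: [3.141, -0.01, -0.003]
force: [1.7, 0.2, 0.1]
width: 0.005
2 [ 0.5719 -0.1034] [np.float64(0.0701), np.float64(0.0765), np.float64(0.0701), np.float64(0.0756)]
3 [ 0.5891 -0.1844] [np.float64(0.0713), np.float64(0.0773), np.float64(0.0703), np.float64(0.0765)]
0 [ 0.4849 -0.1229] [np.float64(0.0702), np.float64(0.0763), np.float64(0.0695), np.float64(0.0765)]
1 [ 0.5034 -0.2038] [np.float64(0.0723), np.float64(0.0756), np.float64(0.0703), np.float64(0.0761)]
crate [ 0.53731428 -0.15363757] [0.04318597 0.00972772] 0.044268006775305326 0.22155421231551153 0.041464164724521343 0.21665639323647082
[ 0.53687679 -0.15373906  0.088     ] [np.float64(0.1778), np.float64(0.1876), np.float64(0.1761), np.float64(0.19)]
[ 0.53942226 -0.15491045  0.088     ] [np.float64(0.1873), np.float64(0.1759), np.float64(0.1886), np.float64(0.1789)]
cell 0 [ 0.4853 -0.1225] press [ 0.4707 -0.1257] room [ 0.4824 -0.1231]
cell 1 [ 0.5034 -0.2039] press [ 0.4887 -0.2071] room [ 0.5004 -0.2045]
cell 2 [ 0.5726 -0.1031] press [ 0.558  -0.1064] room [ 0.5697 -0.1038]
cell 3 [ 0.5907 -0.1845] press [ 0.576  -0.1878] room [ 0.5877 -0.1852]
```

```bash
python3 to.py 0.471 -0.126 0.13 0.219
```

```text
pos [0.423  0.3052 0.2525] t 5.6167 F [1.7 0.2 0.1] w 0.005 q [-0.35  0.31 -0.48  1.79  0.16  1.09 -2.46]
tool shift units now [ 1.28 10.77  3.07]  after turn [-1.17 10.78  3.06]  turn units [ 0.01  0.02 -2.82]
```

```bash
python3 -m pendant '[[[0.12,0.9,0,0,0,0,1],[0.12,0.98,0,0,0,0,1],[0.12,0.98,0,0,0,0,1],[0.12,0.98,0,0,0,0,1],[0.12,0.98,0,0,0,0,1],[0.12,0.98,0,0,0,0,1],[0.12,0.98,0,0,0,0,1],[0.12,0.98,0,0,0,0,1],[0.12,0.98,0,0,0,0,1],[0.1,0.98,0.2,0,0,0,1],[0.1,0.95,0.4,0,0,-0.5,1],[0,0,0.8,0,0,-0.9,1],[0,0,0.8,0,0,-0.9,1],[0,0,0.6,0,0,-0.5,1],[0,0,0,0,0,0,1]]]';python3 to.py 0.471 -0.126 0.113 0.219
```

```text
clock: 6.87
position: [0.4691, -0.1217, 0.136]
ee_rot: [-3.121, -0.342, 0.01]
force: [-0.2, 1.0, -0.9]
width: 0.007
pos [ 0.4691 -0.1217  0.136 ] t 6.8667 F [-0.2  1.  -0.9] w 0.007 q [ 0.35  0.37 -0.26  2.02  0.13  0.78 -1.34]
tool shift units now [0.03 0.12 0.57]  after turn [0.02 0.12 0.57]  turn units [-0.04  0.08 -0.01]
```

Descend to just above the flap, then gently press ~5 mm.

```bash
python3 -m pendant '[[[0.03,0.12,0.3,0,0.05,0,1],[0,0,0.27,0,0,0,1],[0,0,0.06,0,0,0,1],[0,0,0.06,0,0,0,1],[0,0,0.06,0,0,0,1],[0,0,0,0,0,0,1]]]';python3 -m pendant '[[[0,0,0.04,0,0,0,1],[0,0,0.04,0,0,0,1],[0,0,0,0,0,0,1]]]'
```

```text
clock: 7.37
position: [0.4744, -0.1258, 0.1102]
ee_rot: [-3.123, -0.341, -0.008]
force: [0.5, -0.7, 0.2]
width: 0.007
clock: 7.62
position: [0.4745, -0.1259, 0.1072]
ee_rot: [3.123, 0.341, 0.008]
force: [-1.8, 0.2, 9.7]
width: 0.007
```

```bash
python3 -m pendant '[[[0,0,0.03,0,0,0,1],[0,0,0,0,0,0,1]]]'; python3 -m pendant '[[[0,0,-0.5,0,0,0,1],[0,0,-0.3,0,0,0,1]]]';python3 to.py 0.489 -0.207 0.113 0.219
```

```text
clock: 7.78
position: [0.4746, -0.1259, 0.107]
ee_rot: [3.123, 0.341, 0.009]
force: [-6.2, 0.7, 23.9]
width: 0.005
clock: 7.95
position: [0.4739, -0.1258, 0.1383]
ee_rot: [-3.123, -0.341, -0.007]
force: [0.6, -0.2, -0.2]
width: 0.003
pos [ 0.4739 -0.1258  0.1383] t 7.95 F [ 0.6 -0.2 -0.2] w 0.003 q [ 0.36  0.37 -0.26  2.01  0.13  0.77 -1.33]
tool shift units now [-0.07  2.06  0.63]  after turn [-0.07  2.06  0.63]  turn units [ 0.   -0.05 -0.02]
```

Cell 0 is firm (24 N, no travel), so it is filled. Next is cell 1.

```bash
python3 -m pendant '[[[-0.07,0.9,0,0,0,0,1],[0,0.9,0,0,0,0,1],[0,0.26,0,0,0,0,1],[0,0,0.35,0,0,0,1],[0,0,0.2,0,0,0,1],[0,0,0.08,0,0,0,1],[0,0,0.06,0,0,0,1],[0,0,0,0,0,0,1]]]';python3 -m pendant '[[[0,0,0.05,0,0,0,1],[0,0,0.05,0,0,0,1],[0,0,0,0,0,0,1]]]'
```

```text
clock: 8.62
position: [0.4887, -0.2062, 0.1092]
ee_rot: [-3.122, -0.343, -0.005]
force: [-0.5, 0.5, -0.3]
width: 0.005
clock: 8.87
position: [0.4891, -0.2067, 0.1055]
ee_rot: [-3.123, -0.342, -0.007]
force: [0.9, -0.3, 0.2]
width: 0.006
```

```bash
python3 -m pendant '[[[0,0,0.04,0,0,0,1],[0,0,0.04,0,0,0,1],[0,0,0,0,0,0,1]]]';python3 -m pendant '[[[0,0,0.04,0,0,0,1],[0,0,0.05,0,0,0,1],[0,0,0,0,0,0,1]]]'
```

```text
clock: 9.12
position: [0.4889, -0.207, 0.1021]
ee_rot: [-3.123, -0.341, -0.006]
force: [-0.5, 0.3, 0.6]
width: 0.005
clock: 9.37
position: [0.4888, -0.207, 0.0984]
ee_rot: [-3.123, -0.341, -0.006]
force: [-0.3, 0.2, 0.3]
width: 0.003
```

```bash
python3 -m pendant '[[[0,0,-0.5,0,0,0,1],[0,0,-0.5,0,0,0,1]]]';python3 to.py 0.576 -0.188 0.109 0.219
```

```text
clock: 9.53
position: [0.4878, -0.2067, 0.1381]
ee_rot: [-3.121, -0.341, -0.002]
force: [0.8, 0.0, 0.5]
width: 0.006
pos [ 0.4878 -0.2067  0.1381] t 9.5333 F [0.8 0.  0.5] w 0.006 q [ 0.48  0.42 -0.24  1.92  0.13  0.82 -1.18]
tool shift units now [2.25 0.02 0.73]  after turn [2.25 0.02 0.73]  turn units [-0.02 -0.02 -0.02]
```

```bash
python3 -m pendant '[[[0.9,0,0,0,0,0,1],[0.9,0,0,0,0,0,1],[0.45,0,0,0,0,0,1],[0,0,0.35,0,0,0,1],[0,0,0.2,0,0,0,1],[0,0,0.1,0,0,0,1],[0,0,0.08,0,0,0,1],[0,0,0,0,0,0,1]]]';python3 -m pendant '[[[0,0,0.05,0,0,0,1],[0,0,0.05,0,0,0,1],[0,0,0,0,0,0,1]]]'
```

```text
clock: 10.2
position: [0.5757, -0.188, 0.1092]
ee_rot: [-3.122, -0.34, -0.004]
force: [0.0, -0.3, 0.4]
width: 0.005
clock: 10.45
position: [0.5768, -0.188, 0.1072]
ee_rot: [3.123, 0.34, 0.007]
force: [-3.9, 0.4, 8.9]
width: 0.007
```

```bash
python3 -m pendant '[[[0,0,0.03,0,0,0,1],[0,0,0,0,0,0,1]]]'; python3 -m pendant '[[[0,0,-0.5,0,0,0,1],[0,0,-0.3,0,0,0,1]]]';python3 to.py 0.558 -0.1065 0.109 0.219
```

```text
clock: 10.62
position: [0.5768, -0.188, 0.107]
ee_rot: [3.122, 0.34, 0.008]
force: [-7.1, 1.1, 19.7]
width: 0.005
clock: 10.78
position: [0.5769, -0.1878, 0.1382]
ee_rot: [3.123, 0.34, 0.008]
force: [0.1, -0.3, 0.6]
width: 0.008
pos [ 0.5769 -0.1878  0.1382] t 10.7833 F [ 0.1 -0.3  0.6] w 0.008 q [ 0.38  0.52 -0.23  1.73  0.14  0.89 -1.25]
tool shift units now [-0.03 -2.09  0.73]  after turn [-0.02 -2.09  0.73]  turn units [ 0.01 -0.06 -0.02]
```

```bash
python3 -m pendant '[[[0,-0.9,0,0,0,0,1],[0,-0.9,0,0,0,0,1],[0,-0.28,0,0,0,0,1],[0,0,0.35,0,0,0,1],[0,0,0.2,0,0,0,1],[0,0,0.1,0,0,0,1],[0,0,0.08,0,0,0,1],[0,0,0,0,0,0,1]]]';python3 -m pendant '[[[0,0,0.05,0,0,0,1],[0,0,0.05,0,0,0,1],[0,0,0,0,0,0,1]]]';
```

```text
clock: 11.45
position: [0.5587, -0.1071, 0.1069]
ee_rot: [-3.123, -0.339, -0.005]
force: [-0.7, -0.5, 0.3]
width: 0.004
clock: 11.7
position: [0.559, -0.1067, 0.1033]
ee_rot: [-3.123, -0.34, -0.006]
force: [-0.4, -0.2, -0.3]
width: 0.001
```

```bash
python3 -m pendant '[[[0,0,0.07,0,0,0,1],[0,0,0.07,0,0,0,1],[0,0,0,0,0,0,1]]]'; python3 -m pendant '[[[0,0,-0.5,0,0,0,1],[0,0,-0.9,0,0,0,1],[0,0,-0.9,0,0,0,1],[0,0,-0.8,0,0,0,1]]]';python3 to.py 0.514 0.2555 0.25 0
```

```text
clock: 11.95
position: [0.5588, -0.1063, 0.0974]
ee_rot: [-3.123, -0.341, -0.006]
force: [0.1, 0.0, 1.3]
width: 0.006
clock: 12.28
position: [0.5583, -0.1062, 0.2237]
ee_rot: [-3.122, -0.341, -0.006]
force: [0.9, 0.3, -0.9]
width: 0.004
pos [ 0.5583 -0.1062  0.2237] t 12.2833 F [ 0.9  0.3 -0.9] w 0.004 q [ 0.28  0.38 -0.25  1.73  0.11  1.04 -1.36]
tool shift units now [ 0.88 -9.07 -0.65]  after turn [-1.11 -9.04 -0.66]  turn units [-0.01 -0.05  2.72]
```

```bash
python3 -m pendant '[[[0,0,-0.2,0,0,0.9,0.35],[0,0,-0.2,0,0,0.9,0.35],[0,0,-0.2,0,-0.05,0.9,0.35],[-0.11,-0.9,0,0,0,0,0.35],[-0.11,-0.98,0,0,0,0,0.35],[-0.12,-0.98,0,0,0,0,0.35],[-0.12,-0.98,0,0,0,0,0.35],[-0.12,-0.98,0,0,0,0,0.35],[-0.12,-0.98,0,0,0,0,0.35],[-0.12,-0.98,0,0,0,0,0.35],[-0.12,-0.98,0,0,0,0,0.35],[-0.12,-0.98,0,0,0,0,0.35],[-0.1,-0.3,0,0,0,0,0.35],[0,0,0,0,0,0,0.35]]]' 20;python3 to.py 0.5145 0.2555 0.17 0
```

```text
clock: 13.45
position: [0.5091, 0.2603, 0.246]
ee_rot: [-3.139, -0.014, 0.002]
force: [-0.5, -0.4, -0.5]
width: 0.648
pos [0.5091 0.2603 0.246 ] t 13.45 F [-0.5 -0.4 -0.5] w 0.648 q [-0.31  0.38 -0.34  1.69  0.14  1.1  -2.26]
tool shift units now [0.13 0.13 1.9 ]  after turn [0.13 0.12 1.9 ]  turn units [-0.04  0.01  0.11]
```

```bash
python3 -m pendant '[[[0.13,0.12,0.6,0,0,0.1,0.35],[0,0,0.7,0,0,0,0.35],[0,0,0.6,0,0,0,0.35],[0,0,0,0,0,0,0.35]]]';python3 to.py 0.5145 0.2555 0.137 0
```

```text
clock: 13.78
position: [0.5146, 0.2473, 0.1656]
ee_rot: [3.138, -0.012, -0.01]
force: [-0.9, -1.5, -0.5]
width: 0.653
pos [0.5146 0.2473 0.1656] t 13.7833 F [-0.9 -1.5 -0.5] w 0.653 q [-0.31  0.46 -0.32  1.78  0.17  0.94 -2.28]
tool shift units now [ 0.   -0.21  0.72]  after turn [-0.   -0.21  0.72]  turn units [ 0.05  0.08 -0.1 ]
```

```bash
python3 -m pendant '[[[0,-0.2,0,0,0,0,0.35],[0,0,0.2,0,0,0,0.35],[0,0,0,0,0,0,0.35]]]';python3 to.py 0.5145 0.2555 0.137 0
```

```text
clock: 14.03
position: [0.517, 0.2592, 0.1626]
ee_rot: [-3.14, 0.009, -0.002]
force: [-0.2, -0.2, 0.3]
width: 0.651
pos [0.517  0.2592 0.1626] t 14.0333 F [-0.2 -0.2  0.3] w 0.651 q [-0.32  0.47 -0.32  1.77  0.18  0.93 -2.3 ]
tool shift units now [-0.06  0.09  0.64]  after turn [-0.06  0.09  0.64]  turn units [-0.02 -0.01 -0.07]
```

```bash
python3 -m pendant '[[[-0.05,0.08,0.1,0,0,0,0.35],[0,0,0.2,0,0,0,0.35],[0,0,0.2,0,0,0,0.35],[0,0,0.14,0,0,0,0.35],[0,0,0,0,0,0,0.35]]]';python3 to.py 0.5145 0.2555 0.137 0
```

```text
clock: 14.45
position: [0.5139, 0.2546, 0.135]
ee_rot: [3.141, -0.01, -0.003]
force: [-0.1, -0.6, -0.3]
width: 0.651
pos [0.5139 0.2546 0.135 ] t 14.45 F [-0.1 -0.6 -0.3] w 0.651 q [-0.33  0.5  -0.32  1.81  0.19  0.87 -2.31]
tool shift units now [ 0.01 -0.02 -0.05]  after turn [ 0.02 -0.02 -0.05]  turn units [ 0.01  0.03 -0.08]
```

```bash
python3 -m pendant '[[[0,0,-0.04,0,0,0,1],[0,0,0,0,0,0,1],[0,0,0,0,0,0,1],[0,0,0,0,0,0,1],[0,0,0,0,0,0,1],[0,0,0,0,0,0,1]]]' 25;python3 to.py 0.5145 0.2555 0.137 0
```

```text
clock: 14.95
position: [0.5147, 0.2554, 0.1383]
ee_rot: [-3.141, 0.01, -0.0]
force: [0.8, 0.5, 0.3]
width: 0.342
pos [0.5147 0.2554 0.1383] t 14.95 F [0.8 0.5 0.3] w 0.342 q [-0.33  0.49 -0.32  1.81  0.19  0.87 -2.31]
tool shift units now [-0.01 -0.    0.03]  after turn [-0.   -0.    0.03]  turn units [-0.01 -0.   -0.08]
```

```bash
python3 -m pendant '[[[0,0,-0.1,0,0,0,1],[0,0,-0.3,0,0,0,1],[0,0,-0.5,0,0,0,1],[0,0,-0.7,0,0,0,1],[0,0,-0.8,0,0,0,1],[0,0,-0.8,0,0,0,1],[0,0,-0.5,0,0,0,1],[0,0,-0.3,0,0,0,1],[0,0,0,0,0,0,1]]]';python3 to.py 0.5695 -0.104 0.29 0; python3 - <<'E'
from h import *
snap("scene",2)
E
```

```text
clock: 15.7
position: [0.5155, 0.2557, 0.3013]
ee_rot: [-3.139, 0.01, -0.006]
force: [1.3, 0.3, -2.0]
width: 0.346
pos [0.5155 0.2557 0.3013] t 15.7 F [ 1.3  0.3 -2. ] w 0.346 q [-0.3   0.34 -0.34  1.6   0.12  1.22 -2.24]
tool shift units now [1.41 8.98 0.26]  after turn [1.35 8.99 0.28]  turn units [-0.04 -0.05 -0.08]
```

View pics/scene2.png

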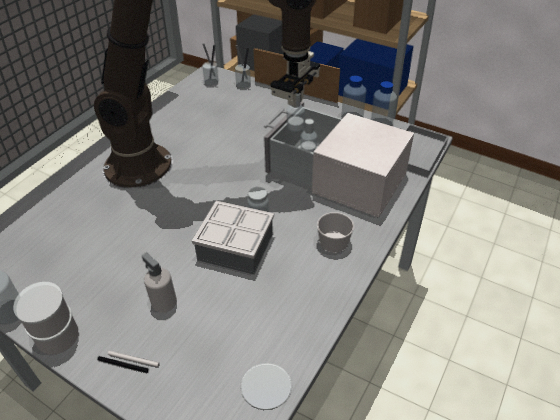

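```bash
python3 -m pendant '[[[0.05,0.3,0,0,0,0,1],[0.1,0.6,0,0,0,0,1],[0.13,0.85,0,0,0,0,1],[0.13,0.85,0,0,0,0,1],[0.13,0.85,0,0,0,0,1],[0.13,0.85,0,0,0,0,1],[0.13,0.85,0,0,0,0,1],[0.13,0.85,0,0,0,0,1],[0.13,0.85,0,0,0,0,1],[0.13,0.85,0,0,0,0,1],[0.12,0.7,0,0,0,0,1],[0.08,0.4,0,0,0,0,1],[0.05,0.2,0,0,0,0,1],[0,0,0,0,0,0,1],[0,0,0,0,0,0,1]]]';python3 to.py 0.5695 -0.104 0.24 0
```

```text
clock: 17.0
position: [0.5693, -0.1047, 0.2969]
ee_rot: [-3.14, 0.01, 0.003]
force: [0.2, 1.2, -2.4]
width: 0.347
pos [ 0.5693 -0.1047  0.2969] t 17.0 F [ 0.2  1.2 -2.4] w 0.347 q [ 0.23  0.34 -0.19  1.6   0.06  1.21 -1.55]
tool shift units now [ 0.01 -0.01  1.42]  after turn [ 0.   -0.02  1.42]  turn units [-0.02  0.02 -0.08]
```

```bash
python3 -m pendant '[[[0,0,0.3,0,0,0,1],[0,0,0.6,0,0,0,1],[0,0,0.6,0,0,0,1],[0,0,0.35,0,0,0,1],[0,0,0.15,0,0,0,1],[0,0,0,0,0,0,1]]]';python3 to.py 0.5695 -0.104 0.123 0;python3 - <<'E'
from h import *
s=snap("scene",3);t=snap("top",3)
crop(s,"c3s",170,120,310,280,4);crop(t,"c3",260,180,400,310,4)
Q=dep(s)
print(proj(s,[.5695,-.104,.1]),proj(s,[.5695,-.104,.17]))
m=(np.hypot(Q[...,0]-.5695,Q[...,1]+.104)<.045)&(Q[...,2]>.105)&(Q[...,2]<.165)
X=Q[m];print(m.sum(),X.min(0),X.max(0))
E
```

```text
clock: 17.5
position: [0.5689, -0.1033, 0.2164]
ee_rot: [-3.14, 0.006, 0.005]
force: [-0.4, 0.7, -2.7]
width: 0.346
pos [ 0.5689 -0.1033  0.2164] t 17.5 F [-0.4  0.7 -2.7] w 0.346 q [ 0.22  0.4  -0.19  1.72  0.08  1.03 -1.57]
tool shift units now [0.02 0.02 2.34]  after turn [0.01 0.02 2.34]  turn units [-0.02  0.04 -0.05]
[251.55515144 217.06038097] [250.3857959 199.6014435]
301 [ 0.5430985  -0.13531952  0.10548045] [ 0.60147894 -0.08480468  0.16468595]
```

View pics/c3s.png

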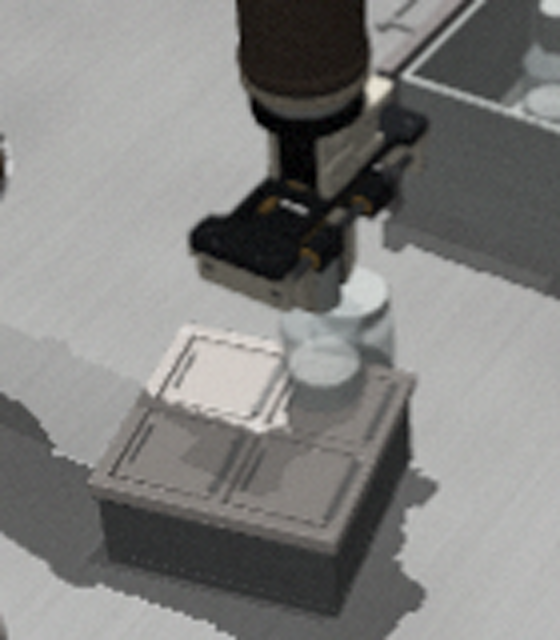

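View pics/c3.png

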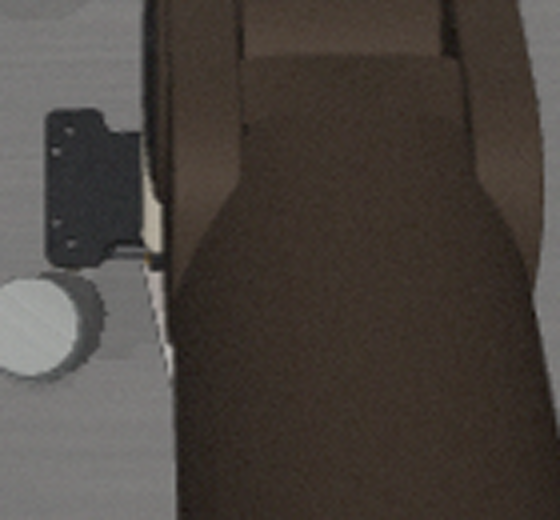

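```bash
python3 -m pendant '[[[0.01,0.01,0.2,0,0,0,1],[0,0,0.2,0,0,0,1],[0,0,0.2,0,0,0,1],[0,0,0.2,0,0,0,1],[0,0,0,0,0,0,1]]]';python3 to.py 0.5695 -0.104 0.123 0; python3 -m pendant '[[[0,0,0.2,0,0,0,1],[0,0,0.2,0,0,0,1],[0,0,0.2,0,0,0,1],[0,0,0.2,0,0,0,1],[0,0,0,0,0,0,1]]]';python3 to.py 0.5695 -0.104 0.123 0
```

```text
clock: 18.02
position: [0.569, -0.1057, 0.1839]
ee_rot: [-3.141, 0.01, 0.005]
force: [-1.9, -0.3, -1.3]
width: 0.344
pos [ 0.569  -0.1057  0.1839] t 18.0167 F [-1.9 -0.3 -1.3] w 0.344 q [ 0.22  0.43 -0.18  1.75  0.09  0.97 -1.57]
tool shift units now [ 0.02 -0.04  1.52]  after turn [ 0.01 -0.04  1.52]  turn units [-0.01  0.04 -0.08]
clock: 18.43
position: [0.569, -0.1056, 0.1517]
ee_rot: [-3.141, 0.01, 0.005]
force: [-1.7, 0.1, -3.0]
width: 0.341
pos [ 0.569  -0.1056  0.1517] t 18.4333 F [-1.7  0.1 -3. ] w 0.341 q [ 0.22  0.47 -0.18  1.79  0.1   0.9  -1.58]
tool shift units now [ 0.01 -0.04  0.72]  after turn [ 0.01 -0.04  0.72]  turn units [-0.01  0.04 -0.08]
```

```bash
python3 -m pendant '[[[0,-0.03,0.15,0,0,0,1],[0,0,0.15,0,0,0,1],[0,0,0.15,0,0,0,1],[0,0,0.1,0,0,0,1],[0,0,0,0,0,0,1]]]'; python3 -m pendant '[[[0,0,0.05,0,0,0,1],[0,0,0.05,0,0,0,1],[0,0,0,0,0,0,1]]]'
```

```text
clock: 18.85
position: [0.5697, -0.1043, 0.1308]
ee_rot: [-3.141, 0.01, 0.003]
force: [-1.0, -1.3, -2.8]
width: 0.346
clock: 19.1
position: [0.5703, -0.1044, 0.1277]
ee_rot: [-3.141, 0.01, 0.0]
force: [-0.9, -1.2, -3.8]
width: 0.347
```

```bash
python3 -m pendant '[[[0,0,0.04,0,0,0,1],[0,0,0.04,0,0,0,1],[0,0,0,0,0,0,1]]]'; python3 -m pendant '[[[0,0,0.03,0,0,0,1],[0,0,0,0,0,0,1]]]'
```

```text
clock: 19.35
position: [0.5702, -0.1044, 0.1245]
ee_rot: [-3.141, 0.01, 0.0]
force: [0.2, -0.3, -2.5]
width: 0.344
clock: 19.52
position: [0.5703, -0.1043, 0.1234]
ee_rot: [-3.141, 0.01, -0.0]
force: [-0.9, -0.0, -2.0]
width: 0.341
```

```bash
python3 -m pendant '[[[0,0,0.03,0,0,0,1],[0,0,0,0,0,0,1]]]'
```

```text
clock: 19.68
position: [0.5708, -0.1039, 0.1231]
ee_rot: [-3.141, 0.01, -0.002]
force: [-2.5, 0.6, 6.6]
width: 0.345
```

```bash
python3 -m pendant '[[[0,0,-0.02,0,0,0,0.9],[0,0,0,0,0,0,0.45],[0,0,0,0,0,0,0.4],[0,0,0,0,0,0,0.4],[0,0,-0.1,0,0,0,0.4],[0,0,-0.3,0,0,0,0.4],[0,0,-0.5,0,0,0,0.4],[0,0,-0.8,0,0,0,0.4],[0,0,-0.9,0,0,0,0.4],[0,0,-0.6,0,0,0,0.4]]]';python3 to.py 0.514 0.350 0.25 0;
```

```text
clock: 20.52
position: [0.5711, -0.1044, 0.2545]
ee_rot: [-3.141, 0.01, -0.005]
force: [1.1, -0.4, 0.6]
width: 0.599
pos [ 0.5711 -0.1044  0.2545] t 20.5167 F [ 1.1 -0.4  0.6] w 0.599 q [ 0.23  0.37 -0.19  1.67  0.07  1.11 -1.56]
tool shift units now [ -1.5  -11.35   0.11]  after turn [ -1.43 -11.36   0.11]  turn units [-0.01 -0.04 -0.08]
```

```bash
python3 -m pendant '[[[-0.07,-0.5,0,0,0,0,0.35],[-0.12,-0.9,0,0,0,0,0.35],[-0.12,-0.95,0,0,0,0,0.35],[-0.12,-0.95,0,0,0,0,0.35],[-0.12,-0.95,0,0,0,0,0.35],[-0.12,-0.95,0,0,0,0,0.35],[-0.12,-0.95,0,0,0,0,0.35],[-0.12,-0.95,0,0,0,0,0.35],[-0.12,-0.95,0,0,0,0,0.35],[-0.12,-0.95,0,0,0,0,0.35],[-0.12,-0.95,0,0,0,0,0.35],[-0.12,-0.8,0,0,0,0,0.35],[-0.1,-0.45,0,0,0,0,0.35],[-0.06,-0.1,0,0,0,0,0.35],[0,0,0,0,0,0,0.35]]]';python3 to.py 0.514 0.350 0.17 0; python3 - <<'E'
from h import *
s=snap("scene",4);t=snap("top",4)
crop(s,"c4s",180,120,320,280,4)
for n,d in(("top",t),("sc",s)):
    PP=dep(d)
    for nm,(cx,cy),zc in(("placed",(.570,-.104),.138),("A",(.5145,.35),.153)):
        m=(np.hypot(PP[...,0]-cx,PP[...,1]-cy)<.035)&(abs(PP[...,2]-zc)<.007)
        X=PP[m]; 
        if m.sum()>15: print(n,nm,m.sum(),X.mean(0).round(4),((X.min(0)+X.max(0))/2).round(4))
E
```

```text
clock: 21.77
position: [0.5102, 0.3496, 0.2514]
ee_rot: [-3.14, 0.005, 0.001]
force: [0.2, -1.5, -0.7]
width: 0.647
pos [0.5102 0.3496 0.2514] t 21.7667 F [ 0.2 -1.5 -0.7] w 0.647 q [-0.46  0.45 -0.32  1.56  0.15  1.15 -2.39]
tool shift units now [ 0.1  -0.01  2.04]  after turn [ 0.1  -0.01  2.04]  turn units [-0.02  0.01 -0.04]
top placed 151 [ 0.5665 -0.1039  0.1393] [ 0.5667 -0.1042  0.1372]
sc placed 82 [ 0.5702 -0.1065  0.1378] [ 0.5702 -0.1055  0.1377]
sc A 46 [0.5152 0.349  0.1514] [0.516  0.3502 0.151 ]
```

View pics/c4s.png

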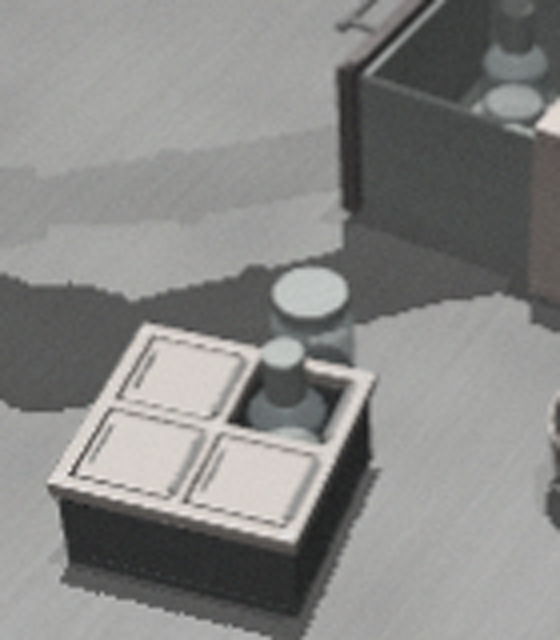

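View pics/top4.png

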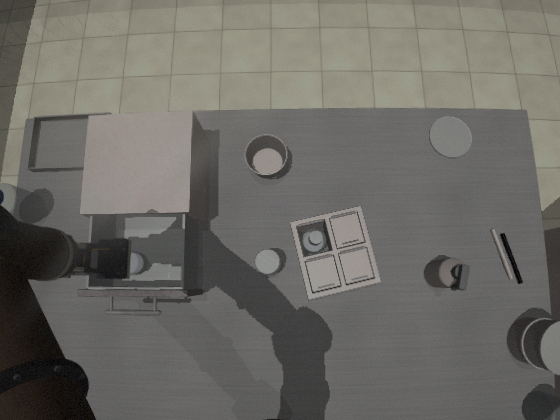

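```bash
python3 -m pendant '[[[0.1,0,0.6,0,0,0,0.35],[0,0,0.8,0,0,0,0.35],[0,0,0.5,0,0,0,0.35],[0,0,0,0,0,0,0.35],[0,0,0,0,0,0,0.35]]]';python3 to.py 0.5145 0.350 0.137 0
```

```text
clock: 22.28
position: [0.5157, 0.3458, 0.1751]
ee_rot: [3.14, -0.014, -0.002]
force: [0.4, -0.1, 0.5]
width: 0.65
pos [0.5157 0.3458 0.1751] t 22.2833 F [ 0.4 -0.1  0.5] w 0.65 q [-0.47  0.52 -0.31  1.65  0.18  1.   -2.42]
tool shift units now [-0.03 -0.11  0.95]  after turn [-0.03 -0.11  0.95]  turn units [ 0.02  0.02 -0.11]
```

```bash
python3 -m pendant '[[[-0.03,-0.1,0.1,0,0,0,0.35],[0,0,0.25,0,0,0,0.35],[0,0,0.25,0,0,0,0.35],[0,0,0.25,0,0,0,0.35],[0,0,0.1,0,0,0,0.35],[0,0,0,0,0,0,0.35]]]';python3 to.py 0.5145 0.350 0.138 0
```

```text
clock: 22.78
position: [0.5134, 0.3513, 0.1358]
ee_rot: [3.141, -0.01, -0.003]
force: [0.1, 0.6, -0.1]
width: 0.648
pos [0.5134 0.3513 0.1358] t 22.7833 F [ 0.1  0.6 -0.1] w 0.648 q [-0.48  0.56 -0.3   1.69  0.2   0.93 -2.44]
tool shift units now [ 0.03  0.03 -0.06]  after turn [ 0.03  0.03 -0.06]  turn units [ 0.01  0.03 -0.08]
```

```bash
python3 -m pendant '[[[0.02,0.02,-0.05,0,0,0,0.5],[0,0,0,0,0,0,1],[0,0,0,0,0,0,1],[0,0,0,0,0,0,1],[0,0,0,0,0,0,1],[0,0,0,0,0,0,1]]]' 25;python3 to.py 0.5004 -0.205 0.30 0
```

```text
clock: 23.28
position: [0.5149, 0.3514, 0.1397]
ee_rot: [-3.14, 0.01, -0.0]
force: [-0.6, -0.1, 1.2]
width: 0.344
pos [0.5149 0.3514 0.1397] t 23.2833 F [-0.6 -0.1  1.2] w 0.344 q [-0.48  0.56 -0.3   1.68  0.2   0.93 -2.43]
tool shift units now [-0.27 13.91 -4.02]  after turn [-0.36 13.91 -4.01]  turn units [-0.01 -0.   -0.08]
```

```bash
python3 -m pendant '[[[0,0,-0.1,0,0,0,1],[0,0,-0.3,0,0,0,1],[0,0,-0.5,0,0,0,1],[0,0,-0.7,0,0,0,1],[0,0,-0.8,0,0,0,1],[0,0,-0.8,0,0,0,1],[0,0,-0.5,0,0,0,1],[0,0,-0.3,0,0,0,1],[0,0,0,0,0,0,1]]]';python3 to.py 0.5004 -0.205 0.30 0
```

```text
clock: 24.03
position: [0.5157, 0.352, 0.3037]
ee_rot: [-3.137, 0.01, -0.007]
force: [0.7, 0.6, -1.1]
width: 0.343
pos [0.5157 0.352  0.3037] t 24.0333 F [ 0.7  0.6 -1.1] w 0.343 q [-0.46  0.42 -0.33  1.48  0.14  1.26 -2.38]
tool shift units now [-0.29 13.93  0.03]  after turn [-0.38 13.93  0.09]  turn units [-0.05 -0.06 -0.08]
```

```bash
python3 -m pendant '[[[0,0.3,0,0,0,0,1],[0,0.6,0,0,0,0,1],[-0.02,0.85,0,0,0,0,1],[-0.02,0.85,0,0,0,0,1],[-0.02,0.85,0,0,0,0,1],[-0.02,0.85,0,0,0,0,1],[-0.02,0.85,0,0,0,0,1],[-0.02,0.85,0,0,0,0,1],[-0.02,0.85,0,0,0,0,1],[-0.02,0.85,0,0,0,0,1],[-0.02,0.85,0,0,0,0,1],[-0.02,0.85,0,0,0,0,1],[-0.02,0.85,0,0,0,0,1],[-0.02,0.85,0,0,0,0,1],[-0.02,0.85,0,0,0,0,1],[-0.02,0.85,0,0,0,0,1],[0,0.6,0,0,0,0,1],[0,0.35,0,0,0,0,1],[0,0.15,0,0,0,0,1],[0,0,0,0,0,0,1]]]';python3 to.py 0.5004 -0.205 0.217 0
```

```text
clock: 25.7
position: [0.4987, -0.2065, 0.2979]
ee_rot: [-3.141, 0.015, 0.004]
force: [-0.6, 0.0, -2.0]
width: 0.344
pos [ 0.4987 -0.2065  0.2979] t 25.7 F [-0.6  0.  -2. ] w 0.344 q [ 0.35  0.26 -0.07  1.7   0.02  1.18 -1.31]
tool shift units now [ 0.05 -0.04  2.02]  after turn [ 0.04 -0.04  2.02]  turn units [-0.01  0.03 -0.12]
```

```bash
python3 -m pendant '[[[0.04,-0.03,0.3,0,0,0,1],[0,0,0.6,0,0,0,1],[0,0,0.6,0,0,0,1],[0,0,0.35,0,0,0,1],[0,0,0.15,0,0,0,1],[0,0,0,0,0,0,1],[0,0,0,0,0,0,1]]]';python3 to.py 0.5004 -0.205 0.1247 0;python3 - <<'E'
from h import *
s=snap("scene",5)
crop(s,"c5s",170,120,310,280,4)
print(proj(s,[.5004,-.205,.101]))
E
```

```text
clock: 26.28
position: [0.5019, -0.2027, 0.2194]
ee_rot: [-3.141, 0.008, -0.0]
force: [0.3, 1.0, -1.4]
width: 0.341
pos [ 0.5019 -0.2027  0.2194] t 26.2833 F [ 0.3  1.  -1.4] w 0.341 q [ 0.35  0.33 -0.08  1.81  0.03  1.   -1.32]
tool shift units now [-0.04  0.06  2.37]  after turn [-0.04  0.06  2.37]  turn units [-0.01 -0.   -0.07]
[212.47269933 229.69453804]
```

View pics/c5s.png

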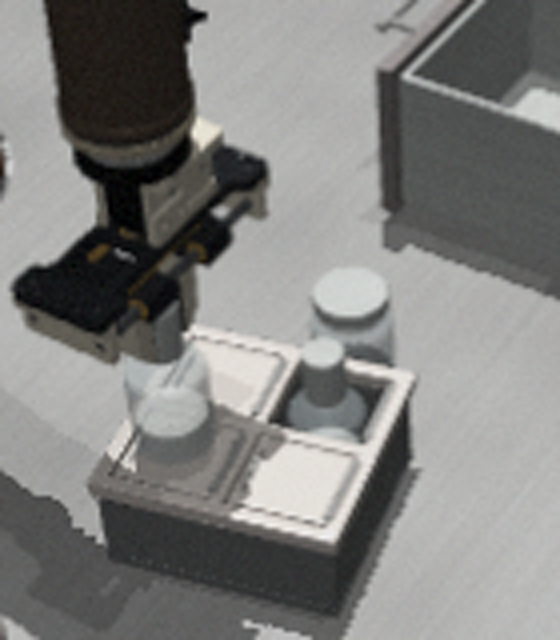

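```bash
python3 -m pendant '[[[-0.03,0.05,0.2,0,0,0,1],[0,0,0.2,0,0,0,1],[0,0,0.2,0,0,0,1],[0,0,0.2,0,0,0,1],[0,0,0,0,0,0,1]]]';python3 to.py 0.5004 -0.205 0.1247 0; python3 -m pendant '[[[0,0,0.2,0,0,0,1],[0,0,0.2,0,0,0,1],[0,0,0.2,0,0,0,1],[0,0,0.2,0,0,0,1],[0,0,0,0,0,0,1]]]';python3 to.py 0.5004 -0.205 0.1247 0
```

```text
clock: 26.75
position: [0.4992, -0.2054, 0.1851]
ee_rot: [-3.14, 0.01, 0.005]
force: [-2.3, -1.7, -0.7]
width: 0.345
pos [ 0.4992 -0.2054  0.1851] t 26.75 F [-2.3 -1.7 -0.7] w 0.345 q [ 0.35  0.37 -0.08  1.85  0.04  0.92 -1.32]
tool shift units now [ 0.03 -0.01  1.51]  after turn [ 0.03 -0.01  1.51]  turn units [-0.02  0.04 -0.08]
clock: 27.17
position: [0.4993, -0.2052, 0.1529]
ee_rot: [-3.14, 0.01, 0.005]
force: [-1.3, 0.3, -2.8]
width: 0.342
pos [ 0.4993 -0.2052  0.1529] t 27.1667 F [-1.3  0.3 -2.8] w 0.342 q [ 0.35  0.41 -0.08  1.89  0.04  0.85 -1.33]
tool shift units now [ 0.03 -0.    0.71]  after turn [ 0.03 -0.01  0.71]  turn units [-0.02  0.04 -0.08]
```

```bash
python3 -m pendant '[[[0.02,0,0.15,0,0,0,1],[0,0,0.15,0,0,0,1],[0,0,0.15,0,0,0,1],[0,0,0.1,0,0,0,1],[0,0,0,0,0,0,1]]]'; python3 -m pendant '[[[0,0,0.05,0,0,0,1],[0,0,0.04,0,0,0,1],[0,0,0,0,0,0,1]]]';python3 -m pendant '[[[0,0,0.03,0,0,0,1],[0,0,0.03,0,0,0,1],[0,0,0,0,0,0,1]]]'
```

```text
clock: 27.58
position: [0.5007, -0.2054, 0.132]
ee_rot: [-3.14, 0.01, 0.002]
force: [-0.2, -0.2, -2.1]
width: 0.346
clock: 27.83
position: [0.5013, -0.2056, 0.1293]
ee_rot: [-3.141, 0.01, -0.0]
force: [-1.8, 0.3, -2.2]
width: 0.346
clock: 28.08
position: [0.5012, -0.2055, 0.1269]
ee_rot: [-3.141, 0.01, 0.0]
force: [-1.7, -0.7, -1.5]
width: 0.345
```

```bash
python3 -m pendant '[[[0,0,0.03,0,0,0,1],[0,0,0,0,0,0,1]]]';python3 -m pendant '[[[0,0,0.03,0,0,0,1],[0,0,0,0,0,0,1]]]'
```

```text
clock: 28.25
position: [0.5012, -0.2055, 0.1257]
ee_rot: [-3.141, 0.01, 0.0]
force: [-0.3, -0.9, -1.4]
width: 0.343
clock: 28.42
position: [0.5014, -0.2055, 0.1247]
ee_rot: [-3.141, 0.01, -0.0]
force: [0.1, -0.3, -1.1]
width: 0.344
```

```bash
python3 -m pendant '[[[0,0,0.02,0,0,0,1],[0,0,0,0,0,0,1]]]'
```

```text
clock: 28.58
position: [0.5017, -0.2053, 0.1245]
ee_rot: [-3.141, 0.01, -0.001]
force: [-1.8, 2.2, 5.9]
width: 0.341
```

```bash
python3 -m pendant '[[[0,0,0.02,0,0,0,1],[0,0,0,0,0,0,1]]]'
```

```text
clock: 28.75
position: [0.502, -0.2051, 0.1243]
ee_rot: [-3.141, 0.009, -0.002]
force: [-3.6, 2.1, 13.9]
width: 0.34
```

Firm on the floor. I'll back off slightly, open and lift.

```bash
python3 -m pendant '[[[0,0,-0.03,0,0,0,1],[0,0,0,0,0,0,0.9],[0,0,0,0,0,0,0.45],[0,0,0,0,0,0,0.4],[0,0,0,0,0,0,0.4],[0,0,-0.1,0,0,0,0.4],[0,0,-0.3,0,0,0,0.4],[0,0,-0.5,0,0,0,0.4],[0,0,-0.8,0,0,0,0.4],[0,0,-0.9,0,0,0,0.4],[0,0,-0.9,0,0,0,0.4],[-0.6,-0.6,0,0,0,0,0.4],[-0.6,-0.7,0,0,0,0,0.4],[-0.4,-0.8,0,0,0,0,0.4],[0,-0.9,0,0,0,0,0.4],[0,-0.9,0,0,0,0,0.4],[0,-0.9,0,0,0,0,0.4],[0,-0.5,0,0,0,0,0.4],[0,0,0,0,0,0,0.4]]]';python3 - <<'E'
from h import *
s=snap("scene",6);t=snap("top",6)
crop(s,"c6s",180,160,310,290,4)
for n,d in(("top",t),("sc",s)):
    PP=dep(d)
    for nm,(cx,cy),zc in(("c2",(.570,-.104),.138),("c1",(.501,-.205),.138),("jar",(.513,.007),.085),("spr",(.48,-.42),.17),("tub",(.788,.013),.075)):
        m=(np.hypot(PP[...,0]-cx,PP[...,1]-cy)<.07)&(abs(PP[...,2]-zc)<.008)
        P0=dep(load({"top":"top0","sc":"scene0"}[n])); m0=(np.hypot(P0[...,0]-cx,P0[...,1]-cy)<.07)&(abs(P0[...,2]-zc)<.008)
        f=lambda X:X.mean(0).round(4) if len(X)>10 else None
        print(n,nm,m.sum(),f(PP[m]),"before",f(P0[m0]))
E
```

```text
clock: 30.33
position: [0.4386, 0.0118, 0.265]
ee_rot: [-3.139, -0.001, -0.002]
force: [0.5, -0.2, 0.1]
width: 0.595
top c2 151 [ 0.5664 -0.1039  0.1392] before None
top c1 164 [ 0.4983 -0.2053  0.139 ] before None
top jar 172 [0.5306 0.0131 0.0865] before [0.5154 0.0103 0.0863]
top spr 185 [ 0.4685 -0.4215  0.1734] before [ 0.469  -0.4216  0.1738]
top tub 242 [0.7967 0.0158 0.0745] before [0.7978 0.0166 0.0744]
sc c2 83 [ 0.57   -0.1064  0.1373] before None
sc c1 93 [ 0.5027 -0.2074  0.1369] before None
sc jar 216 [0.5199 0.0074 0.0849] before [0.5191 0.0071 0.0856]
sc spr 139 [ 0.4733 -0.43    0.1728] before [ 0.4728 -0.4297  0.1722]
sc tub 211 [0.7842 0.0151 0.0729] before [0.7852 0.0162 0.0727]
```

View pics/c6s.png

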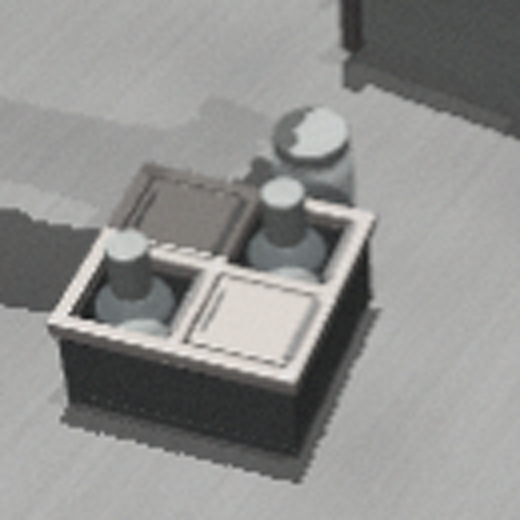

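View pics/top6.png

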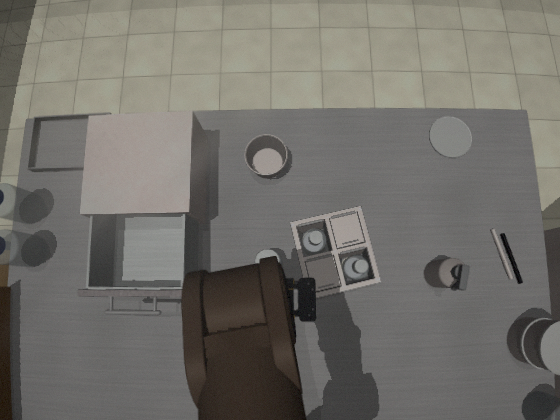

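```bash
python3 -c "
from cell import arm
print(arm.observe()['dq'].round(3));print(arm.sign_off())"
```

```text
[ 0.027  0.003  0.033  0.002  0.005 -0.     0.007]
the job is handed in; nothing more can be done
None
```

I opened the drawer about 165 mm and stood one culture bottle in each of the two empty cells, then handed the job in at about 30.4 s.

- **Finding the empty cells:** I pressed all four flaps with the closed fingers. Cells 0 and 3 stopped firmly, at 24 N and 20 N. Cells 1 and 2 gave way under at most about 1.3 N.
- **Placing:** I took out the bottle nearer the crate first and lowered it into cell 2, then put the other in cell 1. Each went down until I felt the cell floor (7 N and 14 N), and I opened the gripper only after that.
- **Last checks:** Both bottles are upright, with cap tops measured at 0.137–0.139 m against the 0.138 m expected. The sprayer and tub are within about 1.5 mm of where they started in both cameras, and so is the spirit jar in the scene camera. The arm was clear of everything.
- **Disagreements:**
    - The top camera put the jar about 15 mm off. The arm was covering part of the jar in that picture, so I went by the scene camera.
    - The two cameras also differ by 3–5 mm on the cap positions, slightly more than the stated calibration.

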